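Roll a sealing sheet home on a sample plate

TASK

Take the hand roller from its cradle and roll it along the sample plate, from one end of the sealing sheet to the other, with a steady, moderate downward push (about 12 N, never more than 25 N) so that all eight bands are pressed fully home. Press the sheet with the roller only, then hang the roller back in its cradle, upright, and let go; leave the tape, the jar and the tip box alone.

Things in the scene. Friction and masses are not known exactly. Their poses are not given: they have to be found in the camera images.
- nest_center (a point): Blue holder (nest) fixed to the bench, 150 x 108 mm, 22 mm high; the point is the centre of its open top, level with its top edges. x along the 150 mm side, z up. A grey sample plate, 127 x 85 mm, sits centred in it, under a stiff sealing sheet, 108 mm along x by 76 mm along y, scored into eight yellow and orange bands side by side along x, each 13 x 76 x 2.5 mm.
- sheet_end0 (a point): A point of the nest, level with its top edges, under the middle of the sheet's band 0. Plates differ much in height: the top of a band pressed home lies 19 to 36 mm above this point, the same all along the sheet (not measured: find it by touch); a loose band stands up to 3.5 mm higher. The plate rests on springs: it gives about 1 mm per 12 N.
- sheet_end7 (a point): The same under the middle of band 7, the other end of the sheet, 94.5 mm from sheet_end0.
- band0 (a joint): Band 0 of the sealing sheet, its middle 47.2 mm from the nest's centre towards -x of the nest: how far it is pressed down, 0 = loose and proud, 0.0035 m = fully home. Moves only straight down, against about 5 N of friction, and stays where it is pushed.
- band1 (a joint): Band 1 of the sealing sheet, its middle 33.8 mm from the nest's centre towards -x of the nest: how far it is pressed down, 0 = loose and proud, 0.0035 m = fully home. Moves only straight down, against about 5 N of friction, and stays where it is pushed.
- band2 (a joint): Band 2 of the sealing sheet, its middle 20.2 mm from the nest's centre towards -x of the nest: how far it is pressed down, 0 = loose and proud, 0.0035 m = fully home. Moves only straight down, against about 5 N of friction, and stays where it is pushed.
- band3 (a joint): Band 3 of the sealing sheet, its middle 6.8 mm from the nest's centre towards -x of the nest: how far it is pressed down, 0 = loose and proud, 0.0035 m = fully home. Moves only straight down, against about 5 N of friction, and stays where it is pushed.
- band4 (a joint): Band 4 of the sealing sheet, its middle 6.8 mm from the nest's centre towards +x of the nest: how far it is pressed down, 0 = loose and proud, 0.0035 m = fully home. Moves only straight down, against about 5 N of friction, and stays where it is pushed.
- band5 (a joint): Band 5 of the sealing sheet, its middle 20.2 mm from the nest's centre towards +x of the nest: how far it is pressed down, 0 = loose and proud, 0.0035 m = fully home. Moves only straight down, against about 5 N of friction, and stays where it is pushed.
- band6 (a joint): Band 6 of the sealing sheet, its middle 33.8 mm from the nest's centre towards +x of the nest: how far it is pressed down, 0 = loose and proud, 0.0035 m = fully home. Moves only straight down, against about 5 N of friction, and stays where it is pushed.
- band7 (a joint): Band 7 of the sealing sheet, its middle 47.2 mm from the nest's centre towards +x of the nest: how far it is pressed down, 0 = loose and proud, 0.0035 m = fully home. Moves only straight down, against about 5 N of friction, and stays where it is pushed.
- roller_grip (a point): Centre of the hand roller's upright green handle, 36 (x) by 26 (y) by 56 mm tall, to be taken from above across the 26 mm. Under it a steel guard, 96 (x) by 76 (y) mm, top 28 and underside 34 mm below this point; below that a free-turning black rubber wheel, 36 mm diameter, 80 mm long along x (it rolls along y), lowest line 78 mm below this point. Mass 0.2 to 0.35 kg.
- wheel (a joint): Turning angle of the roller's wheel about its axle, rad, 0 at the start; 1 rad is 18 mm of rolling.
- cradle_center (a point): Aluminium cradle fixed to the bench: two rails along x, 120 mm long, 48 mm apart inside, tops 50 mm above the bench. The point is midway between them, level with their tops. The roller's guard rests on the rails, wheel hanging between them (6 mm to spare each side, 8 mm to each end plate), roller x along cradle x, its grip point then 34 mm above this point.
- tape_mid (a point): Yellow roll of tape lying flat, 92 mm diameter, 24 mm high; its centre. Bystander.
- amber_mid (a point): Small amber jar, 48 mm diameter, 75 mm high; its centre. Bystander.
- tipbox_mid (a point): Blue pipette-tip box with a white lid, 80 x 115 mm, 50 mm high; its centre. Bystander.
Mind the look-alikes: they are no part of the job. What is shaped like the part that bears cradle_center but purple is not meant.

How it is judged:
By the outcome, as a careful person would: the job done as asked, in the order asked, and still so for the second after the job is handed in, with the robot touching nothing.
It also fails if it takes over 67 s, if anything falls off the work surface, if the arm or the gripper's body presses on something with over 40 N, if the wrist force passes 120 N, or if a joint passes its speed limit or range.

ROBOT

A 6-joint arm with a two-finger parallel gripper is mounted at the origin on the work surface. World frame = base frame: x ahead of the robot, y to its left, z up, the work surface at z = 0. Lengths are in m, angles in rad, forces in N, time in s.
With the tool pointing down it reaches from about 0.35 to 0.775 m from the base axis. Payload 7.3 kg.
Tool frame: the origin (TCP) lies at the very end of the fingers, on their centre line; the grasp point (between the pads) lies 19 mm behind it; z points along the fingers, y is the line along which they close (so a half turn about z gives the same grasp; the last joint's range is limited). The gripper opens to 92 mm and grips with 3 to 60 N. Pads are 19 mm wide; open, the fingers measure 130 mm over their backs; the gripper's body (75 mm by 190 mm) begins 47 mm behind the grasp point.
Start: joints at [-1.386, 0.342, 1.524, -0, 1.275, -0.146], TCP at [0.171, -0.497, 0.227] pointing down, gripper open.
Joint ranges: [-2.53, 2.53], [-0.77, 2.02], [0.04, 2.7], [-1, 4.14], [0.28, 2.66], [-3.11, 3.11]. Speed limits (rad/s): [2.57, 2.57, 3.14, 3.14, 3.14, 3.14].

INTERFACE

Orientations are given as [roll, pitch, yaw] about the fixed x, y, z axes, in that order (R = Rz(yaw) Ry(pitch) Rx(roll)).
In Python, from cell import robot gives the robot as it stands. The module is installed in compiled form; this text tells all that it offers.
- The arm moves only by the tool arm_command, never from a script. Its argument "moves" is a list of rows, each a list of 3 entries, a list of its own where there are three numbers: the shift along the tool's x, y, z in m, then the turn, a rotation vector about the tool's x, y, z in rad, then the finger opening in m, from 0 to 0.0918. In form: [[[dx, dy, dz], [ax, ay, az], claw], ...]. A call has exactly 5 rows; each row is the pose to reach, as a shift and turn from the pose commanded when the call began, along the tool's axes at that moment; what a row does not reach only later rows make up. A row lasts 1/10 s, in which the tool goes at most 50 mm and 8.59 degrees, less where a joint would pass 70% of its speed; a pose out of reach is approached as far as the arm can. A call with a gripper value outside its range is refused whole. The fingers move at their own pace and stop on an object; "squeeze" is the grip in N (left out, the last holds). Time passes only in rows, so rows that repeat a pose let the fingers close, or fill a call up. It gives the time, the measured TCP pose, the force, the opening and the grip force at its end, in the units of the state.
- robot.observe(): the state, without advancing time (a new reading comes with each control period).
- robot.read_camera(name): name is "scene" or "top"; returns the picture (420x560x3 uint8, red, green, blue); there is no depth.
- robot.camera_model(name): a dict with "fx", "fy", "cx", "cy" (pixels), "R" (3x3) and "t" (3): a world point X has camera coordinates R X + t. Camera axes: x right, y down, z forward; pixel columns grow to the right and rows downward; lengths in m; the calibration is good to about 2 mm. A picture is of the moment at which its call begins. camera_model takes no time and is no camera call.
- robot.hand_in(): hands the job in; it is judged then, once.
The state is a dict: "time": time; "qpos": joint angles; "qvel": joint speeds; "joint_efforts": joint torques, N m; "tool_pos": TCP position; "tool_rot": TCP orientation; "contact_force": force on the tool from outside, world axes, zero at the start; "torque": the same for the moment, N m; "opening": finger opening in m; "grip_force": force on a finger pad.
Only numpy, scipy, OpenCV 4.12 (cv2) and the standard library are available. Lean on these libraries where they do the work, as an engineer would, in place of code of your own. Each camera call takes 0.05 s, during which the arm holds its last target. There are 200 camera calls.

## Working session

There is one attempt and no reset: what is moved stays moved. The work goes in short steps, Python scripts to look and compute and a tool call to move; the robot and the scene stay as the last step left them, time stands still between calls to the robot, and variables do not carry over. Pictures are saved under pics/ and viewed, at most 10 in all, crops included, and the job is handed in when it is done.

Besides the shell and the picture viewer there is one more tool, called after "Call:" as name(argument=value, ...) on one line, values as JSON. arm_command: Moves the arm, as the interface text tells. Its arguments: {"type":"object","properties":{"moves":{"type":"array"},"squeeze":{"type":"number"}},"required":["moves"]}

```bash
mkdir -p pics
python3 - <<'E'
from cell import robot
import cv2,numpy as np
for n in("scene","top"):
    im=robot.read_camera(n); cv2.imwrite(f"pics/{n}0.png",cv2.resize(im[:,:,::-1],(784,588),interpolation=cv2.INTER_CUBIC)); np.save(f"{n}0.npy",im)
    m=robot.camera_model(n); print(n,m, -np.array(m['R']).T@np.array(m['t']))
print(robot.observe())
E
```

```text
scene {'fx': 473.713875984468, 'fy': 473.713875984468, 'cx': 279.11226806309634, 'cy': 215.3820883480994, 'R': array([[-0.8789605 ,  0.47673121, -0.01248149],
       [ 0.385467  ,  0.69479764, -0.60718319],
       [-0.28079107, -0.53850124, -0.79446384]]), 't': array([ 0.49964806, -0.17809832,  1.2442806 ])} [0.85720481 0.55559112 0.88663398]
top {'fx': 467.75179015013754, 'fy': 467.75179015013754, 'cx': 284.77703758744735, 'cy': 205.10222790613847, 'R': array([[ 0.00835049, -0.99982914,  0.01649092],
       [-0.98235253, -0.01128388, -0.18669812],
       [ 0.18685231, -0.01464088, -0.98227891]]), 't': array([-0.00564008,  0.58107456,  0.89429395])} [0.40376627 0.01401091 0.98702463]
{'time': 0.1, 'qpos': array([-1.38597813e+00,  3.42627715e-01,  1.52491882e+00, -1.90428330e-06,
        1.27538223e+00, -1.46019321e-01]), 'qvel': array([ 1.31760640e-03, -2.79131396e-03, -2.95103587e-03, -7.37376160e-05,
       -3.28275278e-04, -3.47480232e-04]), 'joint_efforts': array([ 1.76556321e-03, -4.32005882e+01, -2.44693029e+01,  7.19596515e-02,
        5.25688590e-02, -3.73398439e-05]), 'tool_pos': array([ 0.17048314, -0.49617136,  0.22612853]), 'tool_rot': array([-3.14027049e+00, -1.92604249e-04,  3.30837945e-01]), 'contact_force': array([ 0.91365341, -0.25677944, -0.19983545]), 'torque': array([ 0.02306635, -0.0654898 , -0.03493183]), 'grip_force': 0.0, 'opening': 0.09180290513939933}
```

View pics/scene0.png

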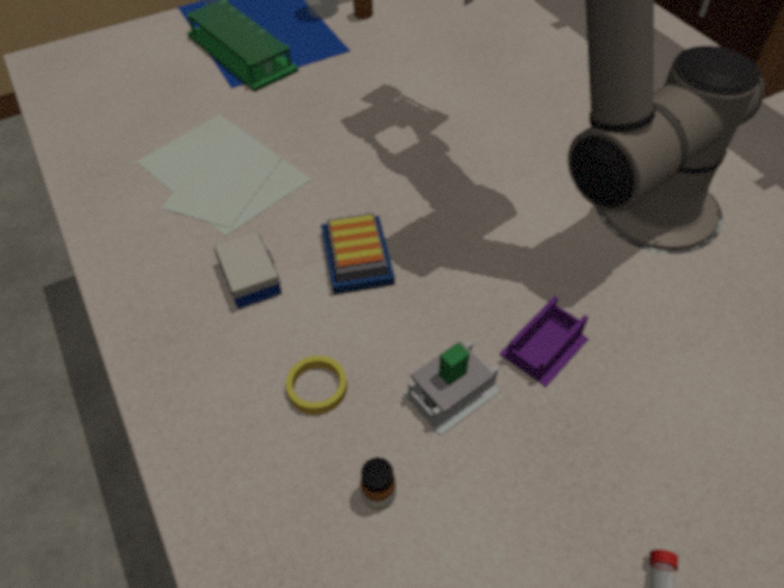

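View pics/top0.png

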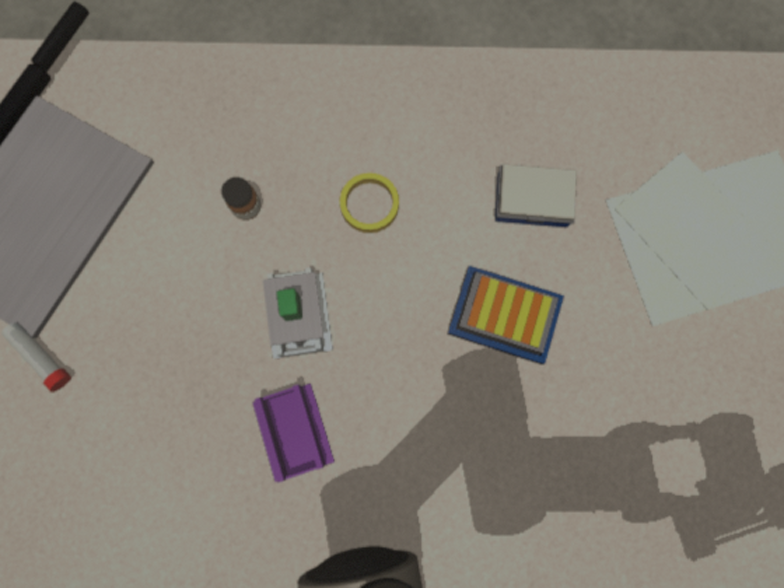

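The top view shows the roller in its aluminium cradle at about (296,312), the nest at (505,314), the purple look-alike at (293,430), the tape at (370,202), the jar at (240,195) and the tip box at (537,195). Next I'll enlarge the roller and the nest.

Run:
```python
import cv2,numpy as np
im=np.load("top0.npy")[:,:,::-1]
a=im[180:265,180:245]; b=im[180:265,315:410]
c=np.hstack([a,b]); c=cv2.resize(c,None,fx=5,fy=5,interpolation=cv2.INTER_CUBIC)
c=cv2.convertScaleAbs(c,alpha=1.5); cv2.imwrite("pics/cropA.png",c); print(c.shape)
im=np.load("scene0.npy")[:,:,::-1]
c=im[150:310,225:365]; c=cv2.convertScaleAbs(cv2.resize(c,None,fx=3.75,fy=3.75,interpolation=cv2.INTER_CUBIC),alpha=1.5); cv2.imwrite("pics/cropB.png",c); print(c.shape)
```

```text
(425, 800, 3)
(600, 525, 3)
```

View pics/cropA.png

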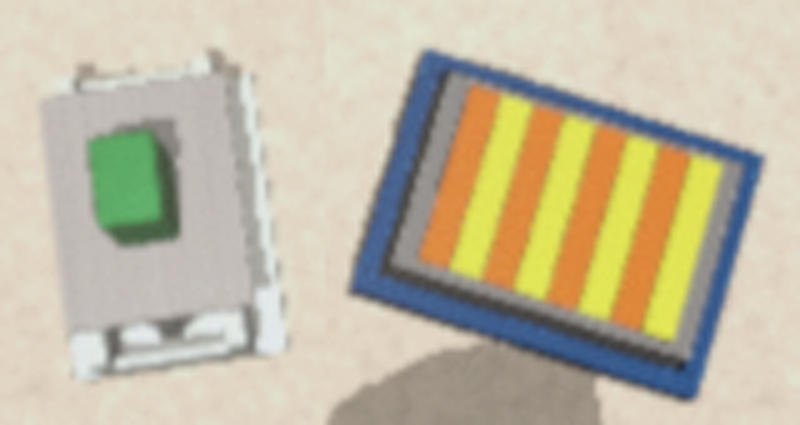

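View pics/cropB.png

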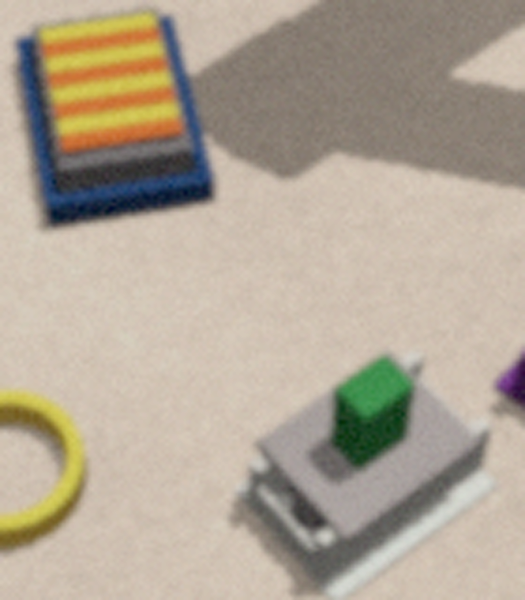

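```bash
cat > h.py <<'E'
import numpy as np
from cell import robot
def ray(n,uv,z):
    m=robot.camera_model(n);R=np.array(m['R']);t=np.array(m['t']);c=-R.T@t
    d=R.T@np.array([(uv[0]-m['cx'])/m['fx'],(uv[1]-m['cy'])/m['fy'],1.]);return c+d*(z-c[2])/d[2]
def rect(n,pts,z):
    P=np.array([ray(n,p,z) for p in pts])[:,:2]
    s=[np.linalg.norm(P[i]-P[(i+1)%4]) for i in range(4)]
    a=[np.degrees(np.arctan2(*(P[(i+1)%4]-P[i])[::-1])) for i in range(4)]
    print(n,z,P.mean(0).round(4),'sides',np.round(s,4),'ang',np.round(a,1))
    return P
E
python3 - <<'E'
from h import *
L=lambda u,v:(180+u/5-.4,180+v/5-.4); Rr=lambda u,v:(315+(u-325)/5-.4,180+v/5-.4)
S=lambda u,v:(225+u/3.75-.4,150+v/3.75-.4)
print('guard');rect('top',[L(42,100),L(222,73),L(252,312),L(72,332)],.056)
print('handle');rect('top',[L(89,138),L(151,128),L(163,219),L(103,230)],.112)
print('nest');rect('top',[Rr(430,50),Rr(763,157),Rr(692,398),Rr(352,292)],.022)
for z in(.044,.05,.056): rect('top',[Rr(470,83),Rr(725,160),Rr(673,342),Rr(420,260)],z)
print('scene guard');rect('scene',[S(370,355+0),S(490,430),S(345,535),S(260,443)],.056)
print('scene handle');rect('scene',[S(386,357),S(412,378),S(362,418),S(335,395)],.112)
for z in(.044,.05,.056): rect('scene',[S(38,30),S(158,12),S(186,137),S(57,155)],z)
print('nest');rect('scene',[S(20,38),S(168,17),S(212,180),S(50,208)],.022)
E
```

```text
guard
top 0.056 [0.5482 0.1521] sides [0.0733 0.0984 0.0717 0.0953] ang [ -80.6 -171.2   97.     9.8]
handle
top 0.112 [0.5488 0.1519] sides [0.0237 0.0354 0.0228 0.0358] ang [ -80.  -170.5  101.2   10.9]
nest
top 0.022 [ 0.5486 -0.1609] sides [0.1467 0.1067 0.1465 0.1086] ang [-107.6  161.8   73.1  -18.1]
top 0.044 [ 0.5505 -0.1623] sides [0.1091 0.0788 0.1072 0.0769] ang [-106.6  162.4   72.4  -16.2]
top 0.05 [ 0.5495 -0.1612] sides [0.1084 0.0783 0.1066 0.0764] ang [-106.6  162.4   72.4  -16.2]
top 0.056 [ 0.5486 -0.16  ] sides [0.1077 0.0778 0.1059 0.0759] ang [-106.6  162.4   72.4  -16.2]
scene guard
scene 0.056 [0.5493 0.1509] sides [0.0798 0.1036 0.071  0.0848] ang [ 113.1    9.3  -80.8 -166.3]
scene handle
scene 0.112 [0.5503 0.1532] sides [0.0183 0.0364 0.0192 0.0362] ang [ 105.3   13.1  -75.3 -168.4]
scene 0.044 [ 0.549  -0.1626] sides [0.0805 0.1116 0.0814 0.1097] ang [ 162.7   71.5  -18.6 -109. ]
scene 0.05 [ 0.5512 -0.1575] sides [0.0799 0.1108 0.0808 0.1089] ang [ 162.7   71.5  -18.6 -109. ]
scene 0.056 [ 0.5534 -0.1524] sides [0.0793 0.11   0.0803 0.1081] ang [ 162.7   71.5  -18.6 -109. ]
nest
scene 0.022 [ 0.5498 -0.1601] sides [0.1013 0.1469 0.1034 0.1496] ang [ 162.1   73.1  -16.4 -107.7]
```

Call:
arm_command(moves=[[[0.038, -0.033, 0], [0, 0, 0], 0.0918], [[0.076, -0.066, 0], [0, 0, 0], 0.0918], [[0.114, -0.098, 0], [0, 0, 0], 0.0918], [[0.152, -0.131, 0], [0, 0, 0], 0.0918], [[0.19, -0.164, 0], [0, 0, 0], 0.0918]])

```text
time: 0.6
tool_pos: [0.2969, -0.2787, 0.2265]
tool_rot: [-3.141, -0.0, 0.33]
contact_force: [1.1, -0.2, 1.4]
opening: 0.0915
grip_force: 0.0
```

Call:
arm_command(moves=[[[0.038, -0.033, 0], [0, 0, 0], 0.0918], [[0.076, -0.066, 0], [0, 0, 0], 0.0918], [[0.114, -0.098, 0], [0, 0, 0], 0.0918], [[0.152, -0.131, 0], [0, 0, 0], 0.0918], [[0.19, -0.164, 0], [0, 0, 0], 0.0918]])

```text
time: 1.1
tool_pos: [0.4229, -0.0626, 0.2267]
tool_rot: [3.141, 0.0, 0.331]
contact_force: [1.0, -0.5, -0.1]
opening: 0.0917
grip_force: 0.0
```

Call:
arm_command(moves=[[[0.038, -0.033, 0], [0, 0, 0.03], 0.0918], [[0.076, -0.066, 0.01], [0, 0, 0.07], 0.0918], [[0.114, -0.098, 0.02], [0, 0, 0.11], 0.0918], [[0.152, -0.131, 0.04], [0, 0, 0.156], 0.0918], [[0.187, -0.162, 0.067], [0, 0, 0.156], 0.0918]])

```text
time: 1.6
tool_pos: [0.5434, 0.1437, 0.1645]
tool_rot: [3.141, -0.002, 0.174]
contact_force: [-0.1, -1.1, 0.5]
opening: 0.0917
grip_force: 0.0
```

Call:
arm_command(moves=[[[0.001, -0.001, 0.01], [0, 0, 0], 0.0918], [[0.001, -0.001, 0.03], [0, 0, 0], 0.0918], [[0.001, -0.001, 0.055], [0, 0, 0], 0.0918], [[0.001, -0.001, 0.08], [0, 0, 0], 0.0918], [[0.001, -0.001, 0.094], [0, 0, 0], 0.0918]])

```text
time: 2.1
tool_pos: [0.5415, 0.1418, 0.0686]
tool_rot: [3.141, 0.004, 0.175]
contact_force: [-0.7, -0.0, -0.5]
opening: 0.0918
grip_force: 0.0
```

Call:
arm_command(moves=[[[0, 0, 0], [0, 0, 0], 0.06], [[0, 0, 0], [0, 0, 0], 0.045], [[0, 0, 0], [0, 0, 0], 0.035], [[0, 0, 0], [0, 0, 0], 0.03], [[0, 0, 0], [0, 0, 0], 0.022]], squeeze=10)

```text
time: 2.6
tool_pos: [0.5434, 0.1426, 0.0715]
tool_rot: [3.141, -0.001, 0.175]
contact_force: [-0.2, 0.3, 0.4]
opening: 0.0564
grip_force: 0.0
```

Call:
arm_command(moves=[[[0, 0, 0], [0, 0, 0], 0.01], [[0, 0, 0], [0, 0, 0], 0.01], [[0, 0, 0], [0, 0, 0], 0.01], [[0, 0, 0], [0, 0, 0], 0.01], [[0, 0, 0], [0, 0, 0], 0.01]], squeeze=45)

```text
time: 3.1
tool_pos: [0.5431, 0.1436, 0.0709]
tool_rot: [-3.14, -0.001, 0.174]
contact_force: [0.2, 5.9, 1.6]
opening: 0.0258
grip_force: 44.9
```

Run:
```python
from h import *
import cv2
o=robot.observe(); print({k:np.round(o[k],4) for k in('time','tool_pos','tool_rot','contact_force','torque','opening','grip_force')})
a=robot.read_camera('scene')[200:320,270:370,::-1];b=robot.read_camera('top')[170:290,170:270,::-1]
cv2.imwrite('pics/g1.png',cv2.convertScaleAbs(cv2.resize(np.hstack([a,b]),None,fx=4,fy=4,interpolation=cv2.INTER_CUBIC),alpha=1.5))
```

```text
{'time': np.float64(3.1), 'tool_pos': array([0.5431, 0.1436, 0.0709]), 'tool_rot': array([-3.1401e+00, -8.0000e-04,  1.7430e-01]), 'contact_force': array([0.2014, 5.8822, 1.5539]), 'torque': array([ 1.0733,  0.1444, -0.1193]), 'opening': np.float64(0.0258), 'grip_force': np.float64(44.9484)}
```

View pics/g1.png

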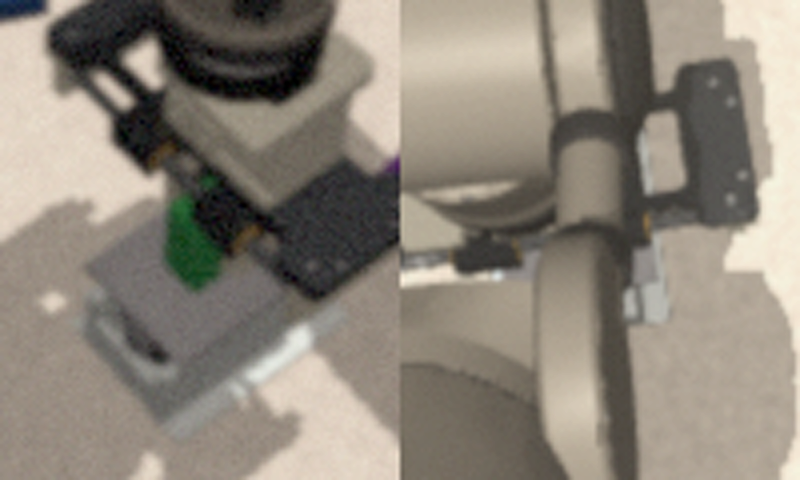

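The fingers hold the handle, green in the left half at about (195,240). The last transit row was cut short, so they sit about 7 mm off centre along the tool axes and 5 mm high. I'll open, shift and regrip centred, which also re-centres the roller in the cradle.

Call:
arm_command(moves=[[[0, 0, 0], [0, 0, 0], 0.07], [[0, 0, 0], [0, 0, 0], 0.07], [[0, 0, 0], [0, 0, 0], 0.07], [[0.003, -0.003, 0.002], [0, 0, 0], 0.07], [[0.007, -0.007, 0.005], [0, 0, 0], 0.07]])

```text
time: 3.7
tool_pos: [0.549, 0.1507, 0.0657]
tool_rot: [3.141, -0.0, 0.174]
contact_force: [-0.4, 0.4, 0.3]
opening: 0.0611
grip_force: 0.0
```

Call:
arm_command(moves=[[[0, 0, 0], [0, 0, 0], 0.06], [[0, 0, 0], [0, 0, 0], 0.05], [[0, 0, 0], [0, 0, 0], 0.045], [[0, 0, 0], [0, 0, 0], 0.04], [[0, 0, 0], [0, 0, 0], 0.035]])

```text
time: 4.2
tool_pos: [0.5487, 0.1506, 0.0658]
tool_rot: [3.141, -0.0, 0.175]
contact_force: [0.1, -1.8, 0.4]
opening: 0.037
grip_force: 0.7
```

Run:
```python
from h import *
o=robot.observe(); print({k:np.round(o[k],4) for k in('time','tool_pos','tool_rot','contact_force','torque','opening','grip_force')})
```

```text
{'time': np.float64(4.2), 'tool_pos': array([0.5487, 0.1506, 0.0658]), 'tool_rot': array([ 3.1414e+00, -1.0000e-04,  1.7470e-01]), 'contact_force': array([ 0.1442, -1.8008,  0.3837]), 'torque': array([-0.2678,  0.0062,  0.0183]), 'opening': np.float64(0.037), 'grip_force': np.float64(0.6764)}
```

Call:
arm_command(moves=[[[0, 0, 0], [0, 0, 0], 0.03], [[0, 0, 0], [0, 0, 0], 0.024], [[0, 0, 0], [0, 0, 0], 0.01], [[0, 0, 0], [0, 0, 0], 0.01], [[0, 0, 0], [0, 0, 0], 0.01]], squeeze=50)

```text
time: 4.7
tool_pos: [0.5488, 0.1506, 0.0658]
tool_rot: [3.141, -0.0, 0.175]
contact_force: [0.8, -2.3, -0.1]
opening: 0.0261
grip_force: 50.0
```

Call:
arm_command(moves=[[[0, 0, 0], [0, 0, 0], 0.01], [[0, 0, -0.005], [0, 0, 0], 0.01], [[0, 0, -0.015], [0, 0, 0], 0.01], [[0, 0, -0.035], [0, 0, 0], 0.01], [[0, 0, -0.055], [0, 0, 0], 0.01]])

```text
time: 5.2
tool_pos: [0.5483, 0.151, 0.1215]
tool_rot: [-3.141, 0.001, 0.175]
contact_force: [0.0, -0.9, -2.8]
opening: 0.0257
grip_force: 50.0
```

Call:
arm_command(moves=[[[0, 0, -0.015], [0, 0, 0], 0.01], [[0, 0, -0.025], [0, 0, 0], 0.01], [[0, 0, -0.03], [0, 0, 0], 0.01], [[0, 0, -0.03], [0, 0, 0], 0.01], [[0, 0, -0.03], [0, 0, 0], 0.01]])

```text
time: 5.7
tool_pos: [0.5482, 0.1507, 0.15]
tool_rot: [-3.142, 0.001, 0.175]
contact_force: [0.2, -0.9, -3.3]
opening: 0.0257
grip_force: 50.0
```

Run:
```python
from h import *
import cv2
o=robot.observe(); print({k:np.round(o[k],4) for k in('time','tool_pos','tool_rot','contact_force','torque','opening','grip_force')})
a=robot.read_camera('scene')[180:300,270:370,::-1]
b=robot.read_camera('top')[150:270,170:270,::-1]
cv2.imwrite('pics/g2.png',cv2.convertScaleAbs(cv2.resize(np.hstack([a,b]),None,fx=4,fy=4,interpolation=cv2.INTER_CUBIC),alpha=1.5))
```

```text
{'time': np.float64(5.7), 'tool_pos': array([0.5482, 0.1507, 0.15  ]), 'tool_rot': array([-3.1416e+00,  1.4000e-03,  1.7490e-01]), 'contact_force': array([ 0.19  , -0.8534, -3.3274]), 'torque': array([-0.0352, -0.0556,  0.0291]), 'opening': np.float64(0.0257), 'grip_force': np.float64(49.9998)}
```

View pics/g2.png

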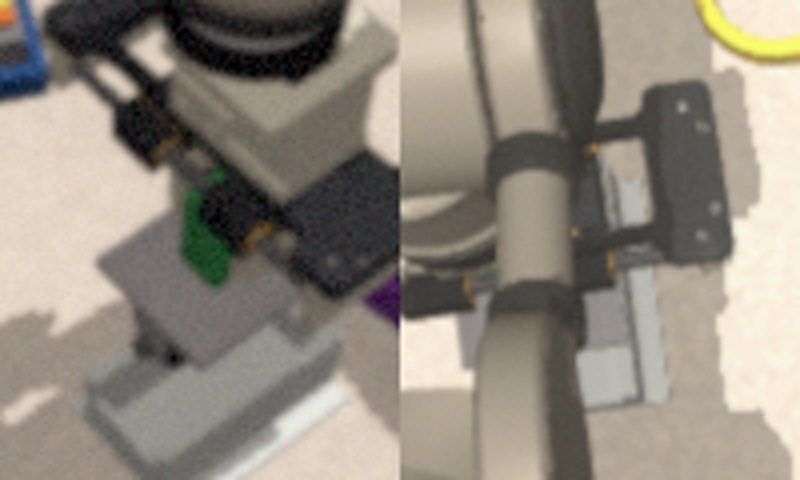

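The roller hangs level in the grip above the cradle (left half, guard near (200,280)), and the load is about 3.3 N. Next I'll move over the near end of the sheet.

Call:
arm_command(moves=[[[-0.003, 0.025, 0], [0, 0, 0], 0.01], [[-0.008, 0.066, 0], [0, 0, 0], 0.01], [[-0.013, 0.108, 0], [0, 0, 0], 0.01], [[-0.018, 0.15, 0], [0, 0, 0], 0.01], [[-0.022, 0.19, 0], [0, 0, 0], 0.01]])

```text
time: 6.3
tool_pos: [0.5596, -0.0419, 0.1501]
tool_rot: [-3.141, 0.001, 0.175]
contact_force: [-0.0, 0.2, -2.5]
opening: 0.0259
grip_force: 50.0
```

Call:
arm_command(moves=[[[-0.003, 0.03, 0], [0, 0, 0.1], 0.01], [[-0.006, 0.055, 0], [0, 0, 0.22], 0.01], [[-0.009, 0.074, 0], [0, 0, 0.34], 0.01], [[-0.009, 0.074, 0], [0, 0, 0.44], 0.01], [[-0.009, 0.074, 0], [0, 0, 0.478], 0.01]])

```text
time: 6.8
tool_pos: [0.5636, -0.1155, 0.1499]
tool_rot: [-3.142, 0.002, -0.308]
contact_force: [0.2, 0.4, -3.8]
opening: 0.0255
grip_force: 50.0
```

Call:
arm_command(moves=[[[0, 0, 0], [0, 0, 0], 0.01], [[0, 0, 0], [0, 0, 0], 0.01], [[0, 0, 0], [0, 0, 0], 0.01], [[0, 0, 0], [0, 0, 0], 0.01], [[0, 0, 0], [0, 0, 0], 0.01]])

```text
time: 7.3
tool_pos: [0.5641, -0.1145, 0.1507]
tool_rot: [3.141, 0.0, -0.303]
contact_force: [0.5, -0.1, -2.6]
opening: 0.0258
grip_force: 50.0
```

Run:
```python
from h import *
import cv2
o=robot.observe(); print({k:np.round(o[k],4) for k in('time','tool_pos','tool_rot','contact_force','torque','opening','grip_force')})
a=robot.read_camera('scene')[130:250,200:300,::-1]
b=robot.read_camera('top')[160:280,310:410,::-1]
cv2.imwrite('pics/g3.png',cv2.convertScaleAbs(cv2.resize(np.hstack([a,b]),None,fx=4,fy=4,interpolation=cv2.INTER_CUBIC),alpha=1.6))
```

```text
{'time': np.float64(7.3), 'tool_pos': array([ 0.5641, -0.1145,  0.1507]), 'tool_rot': array([ 3.1415,  0.    , -0.3026]), 'contact_force': array([ 0.5339, -0.1474, -2.6168]), 'torque': array([0.0481, 0.0568, 0.0169]), 'opening': np.float64(0.0258), 'grip_force': np.float64(49.9998)}
```

View pics/g3.png

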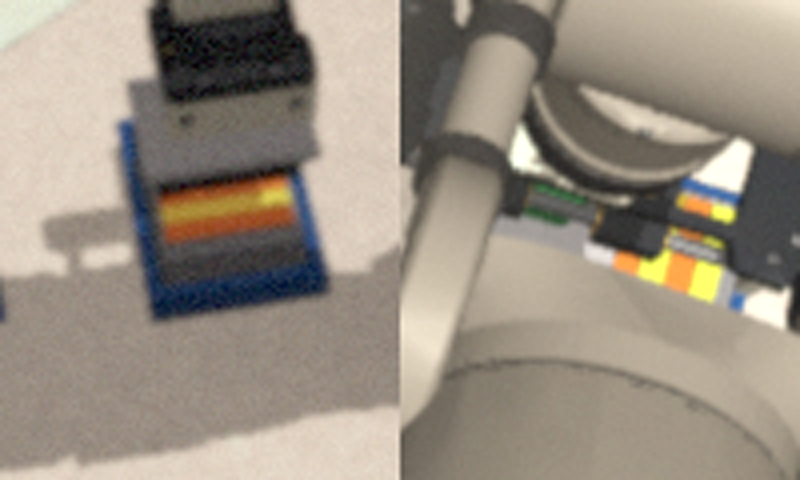

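The wheel is parallel to the bands and sits over the near-end orange band (left half, about (230,180)). Next I'll descend slowly and feel for contact.

Call:
arm_command(moves=[[[0, 0, 0.008], [0, 0, 0], 0.01], [[0, 0, 0.018], [0, 0, 0], 0.01], [[0, 0, 0.026], [0, 0, 0], 0.01], [[0, 0, 0.031], [0, 0, 0], 0.01], [[0, 0, 0.032], [0, 0, 0], 0.01]], squeeze=55)

```text
time: 7.9
tool_pos: [0.5635, -0.1145, 0.1176]
tool_rot: [3.142, 0.002, -0.303]
contact_force: [0.3, -0.3, -2.8]
opening: 0.0257
grip_force: 55.0
```

Call:
arm_command(moves=[[[0, 0, 0.0005], [0, 0, 0], 0.01], [[0, 0, 0.001], [0, 0, 0], 0.01], [[0, 0, 0.0015], [0, 0, 0], 0.01], [[0, 0, 0.002], [0, 0, 0], 0.01], [[0, 0, 0.002], [0, 0, 0], 0.01]])

```text
time: 8.4
tool_pos: [0.5641, -0.1147, 0.1169]
tool_rot: [3.142, -0.0, -0.303]
contact_force: [0.8, -0.2, -3.4]
opening: 0.0258
grip_force: 55.0
```

Call:
arm_command(moves=[[[0, 0, 0.0005], [0, 0, 0], 0.01], [[0, 0, 0.001], [0, 0, 0], 0.01], [[0, 0, 0.0015], [0, 0, 0], 0.01], [[0, 0, 0.002], [0, 0, 0], 0.01], [[0, 0, 0.002], [0, 0, 0], 0.01]])

```text
time: 8.9
tool_pos: [0.564, -0.1146, 0.1147]
tool_rot: [3.142, 0.0, -0.303]
contact_force: [-0.6, 0.2, -3.9]
opening: 0.026
grip_force: 55.0
```

Call:
arm_command(moves=[[[0, 0, 0.0005], [0, 0, 0], 0.01], [[0, 0, 0.001], [0, 0, 0], 0.01], [[0, 0, 0.001], [0, 0, 0], 0.01], [[0, 0, 0.001], [0, 0, 0], 0.01], [[0, 0, 0.001], [0, 0, 0], 0.01]])

```text
time: 9.4
tool_pos: [0.5641, -0.1147, 0.1138]
tool_rot: [3.142, -0.0, -0.303]
contact_force: [-1.1, 0.6, -4.1]
opening: 0.0257
grip_force: 55.0
```

Call:
arm_command(moves=[[[0, 0, 0.0005], [0, 0, 0], 0.01], [[0, 0, 0.001], [0, 0, 0], 0.01], [[0, 0, 0.0015], [0, 0, 0], 0.01], [[0, 0, 0.002], [0, 0, 0], 0.01], [[0, 0, 0.002], [0, 0, 0], 0.01]])

```text
time: 9.9
tool_pos: [0.564, -0.1146, 0.1116]
tool_rot: [3.142, 0.0, -0.303]
contact_force: [0.1, 0.2, -2.6]
opening: 0.0258
grip_force: 55.0
```

Call:
arm_command(moves=[[[0, 0, 0.0005], [0, 0, 0], 0.01], [[0, 0, 0.001], [0, 0, 0], 0.01], [[0, 0, 0.0015], [0, 0, 0], 0.01], [[0, 0, 0.002], [0, 0, 0], 0.01], [[0, 0, 0.002], [0, 0, 0], 0.01]])

```text
time: 10.4
tool_pos: [0.564, -0.1146, 0.1096]
tool_rot: [3.142, 0.0, -0.303]
contact_force: [-0.1, 0.6, -2.9]
opening: 0.0258
grip_force: 55.0
```

Call:
arm_command(moves=[[[0, 0, 0.0005], [0, 0, 0], 0.01], [[0, 0, 0.001], [0, 0, 0], 0.01], [[0, 0, 0.0015], [0, 0, 0], 0.01], [[0, 0, 0.0015], [0, 0, 0], 0.01], [[0, 0, 0.0015], [0, 0, 0], 0.01]])

```text
time: 10.9
tool_pos: [0.5641, -0.1147, 0.1082]
tool_rot: [3.142, -0.0, -0.303]
contact_force: [0.6, -0.5, -2.6]
opening: 0.0255
grip_force: 55.0
```

Call:
arm_command(moves=[[[0, 0, 0.0005], [0, 0, 0], 0.01], [[0, 0, 0.001], [0, 0, 0], 0.01], [[0, 0, 0.0015], [0, 0, 0], 0.01], [[0, 0, 0.0015], [0, 0, 0], 0.01], [[0, 0, 0.0015], [0, 0, 0], 0.01]])

```text
time: 11.4
tool_pos: [0.5642, -0.1147, 0.1071]
tool_rot: [3.142, -0.001, -0.303]
contact_force: [-1.3, -0.9, 1.4]
opening: 0.0259
grip_force: 55.0
```

Call:
arm_command(moves=[[[0, 0, 0.0005], [0, 0, 0], 0.01], [[0, 0, 0.001], [0, 0, 0], 0.01], [[0, 0, 0.0015], [0, 0, 0], 0.01], [[0, 0, 0.0015], [0, 0, 0], 0.01], [[0, 0, 0.0015], [0, 0, 0], 0.01]])

```text
time: 11.9
tool_pos: [0.5642, -0.1147, 0.1052]
tool_rot: [3.142, -0.0, -0.303]
contact_force: [-1.3, -0.5, 1.0]
opening: 0.0261
grip_force: 55.0
```

Call:
arm_command(moves=[[[0, 0, 0.0003], [0, 0, 0], 0.01], [[0, 0, 0.0006], [0, 0, 0], 0.01], [[0, 0, 0.001], [0, 0, 0], 0.01], [[0, 0, 0.001], [0, 0, 0], 0.01], [[0, 0, 0.001], [0, 0, 0], 0.01]])

```text
time: 12.4
tool_pos: [0.5641, -0.1147, 0.1042]
tool_rot: [3.142, -0.0, -0.303]
contact_force: [0.2, 0.5, 2.1]
opening: 0.0257
grip_force: 55.0
```

Call:
arm_command(moves=[[[0, 0, 0.0003], [0, 0, 0], 0.01], [[0, 0, 0.0006], [0, 0, 0], 0.01], [[0, 0, 0.0008], [0, 0, 0], 0.01], [[0, 0, 0.0008], [0, 0, 0], 0.01], [[0, 0, 0.0008], [0, 0, 0], 0.01]])

```text
time: 12.9
tool_pos: [0.5641, -0.1147, 0.1036]
tool_rot: [3.142, -0.0, -0.303]
contact_force: [0.3, -0.1, 3.3]
opening: 0.0256
grip_force: 55.0
```

Call:
arm_command(moves=[[[0, 0, 0.0003], [0, 0, 0], 0.01], [[0, 0, 0.0006], [0, 0, 0], 0.01], [[0, 0, 0.0006], [0, 0, 0], 0.01], [[0, 0, 0.0006], [0, 0, 0], 0.01], [[0, 0, 0.0006], [0, 0, 0], 0.01]])

```text
time: 13.4
tool_pos: [0.5642, -0.1147, 0.1033]
tool_rot: [3.142, -0.001, -0.303]
contact_force: [-1.8, 0.4, 6.7]
opening: 0.0257
grip_force: 55.0
```

Call:
arm_command(moves=[[[0, 0, 0.0003], [0, 0, 0], 0.01], [[0, 0.001, 0.0003], [0, 0, 0], 0.01], [[0, 0.002, 0.0003], [0, 0, 0], 0.01], [[0, 0.003, 0.0003], [0, 0, 0], 0.01], [[0, 0.004, 0.0003], [0, 0, 0], 0.01]])

```text
time: 13.9
tool_pos: [0.5633, -0.1177, 0.1032]
tool_rot: [-3.14, -0.001, -0.303]
contact_force: [-1.2, 3.6, 7.3]
opening: 0.0257
grip_force: 55.0
```

Call:
arm_command(moves=[[[0, 0.001, 0.0002], [0, 0, 0], 0.01], [[0, 0.002, 0.0002], [0, 0, 0], 0.01], [[0, 0.003, 0.0002], [0, 0, 0], 0.01], [[0, 0.004, 0.0002], [0, 0, 0], 0.01], [[0, 0.005, 0.0002], [0, 0, 0], 0.01]])

```text
time: 14.4
tool_pos: [0.5616, -0.1231, 0.1032]
tool_rot: [-3.141, -0.001, -0.303]
contact_force: [-1.4, 1.7, 8.7]
opening: 0.026
grip_force: 55.0
```

Call:
arm_command(moves=[[[0, 0.001, 0], [0, 0, 0], 0.01], [[0, 0.002, 0], [0, 0, 0], 0.01], [[0, 0.003, 0], [0, 0, 0], 0.01], [[0, 0.004, 0], [0, 0, 0], 0.01], [[0, 0.005, 0], [0, 0, 0], 0.01]])

```text
time: 14.9
tool_pos: [0.5601, -0.1279, 0.1032]
tool_rot: [-3.141, -0.001, -0.303]
contact_force: [-0.9, 2.4, 8.4]
opening: 0.0259
grip_force: 55.0
```

Call:
arm_command(moves=[[[0, 0.001, 0], [0, 0, 0], 0.01], [[0, 0.002, 0], [0, 0, 0], 0.01], [[0, 0.003, 0], [0, 0, 0], 0.01], [[0, 0.004, 0], [0, 0, 0], 0.01], [[0, 0.005, 0], [0, 0, 0], 0.01]])

```text
time: 15.4
tool_pos: [0.5588, -0.1323, 0.1032]
tool_rot: [-3.141, -0.001, -0.303]
contact_force: [-0.7, 2.5, 9.1]
opening: 0.0255
grip_force: 55.0
```

Steady at about 12 N, so I'll keep going.

Call:
arm_command(moves=[[[0, 0.001, 0], [0, 0, 0], 0.01], [[0, 0.002, 0], [0, 0, 0], 0.01], [[0, 0.003, 0], [0, 0, 0], 0.01], [[0, 0.004, 0], [0, 0, 0], 0.01], [[0, 0.005, 0], [0, 0, 0], 0.01]])

```text
time: 15.9
tool_pos: [0.5571, -0.1376, 0.1032]
tool_rot: [3.142, -0.001, -0.303]
contact_force: [-1.9, 1.9, 8.6]
opening: 0.0261
grip_force: 55.0
```

Call:
arm_command(moves=[[[0, 0.001, 0], [0, 0, 0], 0.01], [[0, 0.002, 0], [0, 0, 0], 0.01], [[0, 0.003, 0], [0, 0, 0], 0.01], [[0, 0.004, 0], [0, 0, 0], 0.01], [[0, 0.005, 0], [0, 0, 0], 0.01]])

```text
time: 16.4
tool_pos: [0.5558, -0.1417, 0.1032]
tool_rot: [-3.14, -0.001, -0.303]
contact_force: [-0.1, 4.2, 8.0]
opening: 0.0256
grip_force: 55.0
```

Call:
arm_command(moves=[[[0, 0.001, 0], [0, 0, 0], 0.01], [[0, 0.002, 0], [0, 0, 0], 0.01], [[0, 0.003, 0], [0, 0, 0], 0.01], [[0, 0.004, 0], [0, 0, 0], 0.01], [[0, 0.005, 0], [0, 0, 0], 0.01]])

```text
time: 16.9
tool_pos: [0.5543, -0.1468, 0.1032]
tool_rot: [-3.141, -0.001, -0.303]
contact_force: [-1.1, 2.9, 7.9]
opening: 0.0258
grip_force: 55.0
```

Call:
arm_command(moves=[[[0, 0.001, 0.0002], [0, 0, 0], 0.01], [[0, 0.002, 0.0002], [0, 0, 0], 0.01], [[0, 0.003, 0.0002], [0, 0, 0], 0.01], [[0, 0.004, 0.0002], [0, 0, 0], 0.01], [[0, 0.005, 0.0002], [0, 0, 0], 0.01]])

```text
time: 17.4
tool_pos: [0.5527, -0.152, 0.1031]
tool_rot: [3.141, -0.001, -0.303]
contact_force: [-1.1, 0.2, 9.6]
opening: 0.0256
grip_force: 55.0
```

Call:
arm_command(moves=[[[0, 0.001, 0], [0, 0, 0], 0.01], [[0, 0.002, 0], [0, 0, 0], 0.01], [[0, 0.003, 0], [0, 0, 0], 0.01], [[0, 0.004, 0], [0, 0, 0], 0.01], [[0, 0.005, 0], [0, 0, 0], 0.01]])

```text
time: 17.9
tool_pos: [0.5515, -0.1559, 0.1031]
tool_rot: [-3.14, -0.001, -0.303]
contact_force: [-0.6, 4.7, 9.8]
opening: 0.0259
grip_force: 55.0
```

Call:
arm_command(moves=[[[0, 0.001, 0], [0, 0, 0], 0.01], [[0, 0.002, 0], [0, 0, 0], 0.01], [[0, 0.003, 0], [0, 0, 0], 0.01], [[0, 0.004, 0], [0, 0, 0], 0.01], [[0, 0.005, 0], [0, 0, 0], 0.01]])

```text
time: 18.4
tool_pos: [0.5498, -0.1613, 0.1031]
tool_rot: [-3.141, -0.001, -0.303]
contact_force: [-1.8, 1.3, 9.1]
opening: 0.0259
grip_force: 55.0
```

Call:
arm_command(moves=[[[0, 0.001, 0], [0, 0, 0], 0.01], [[0, 0.002, 0], [0, 0, 0], 0.01], [[0, 0.003, 0], [0, 0, 0], 0.01], [[0, 0.004, 0], [0, 0, 0], 0.01], [[0, 0.005, 0], [0, 0, 0], 0.01]])

```text
time: 18.9
tool_pos: [0.5482, -0.1663, 0.1031]
tool_rot: [3.141, -0.001, -0.303]
contact_force: [-1.1, 1.4, 9.4]
opening: 0.0257
grip_force: 55.0
```

Call:
arm_command(moves=[[[0, 0.001, 0], [0, 0, 0], 0.01], [[0, 0.002, 0], [0, 0, 0], 0.01], [[0, 0.003, 0], [0, 0, 0], 0.01], [[0, 0.004, 0], [0, 0, 0], 0.01], [[0, 0.005, 0], [0, 0, 0], 0.01]])

```text
time: 19.4
tool_pos: [0.547, -0.1705, 0.1031]
tool_rot: [-3.141, -0.001, -0.303]
contact_force: [-0.6, 3.4, 9.5]
opening: 0.0254
grip_force: 55.0
```

Call:
arm_command(moves=[[[0, 0.001, 0], [0, 0, 0], 0.01], [[0, 0.002, 0], [0, 0, 0], 0.01], [[0, 0.003, 0], [0, 0, 0], 0.01], [[0, 0.004, 0], [0, 0, 0], 0.01], [[0, 0.005, 0], [0, 0, 0], 0.01]])

```text
time: 19.9
tool_pos: [0.5453, -0.1758, 0.1031]
tool_rot: [3.141, -0.001, -0.303]
contact_force: [-2.4, 1.8, 9.7]
opening: 0.0259
grip_force: 55.0
```

Call:
arm_command(moves=[[[0, 0.001, 0], [0, 0, 0], 0.01], [[0, 0.002, 0], [0, 0, 0], 0.01], [[0, 0.003, 0], [0, 0, 0], 0.01], [[0, 0.004, 0], [0, 0, 0], 0.01], [[0, 0.005, 0], [0, 0, 0], 0.01]])

```text
time: 20.4
tool_pos: [0.544, -0.1801, 0.1031]
tool_rot: [-3.141, -0.001, -0.303]
contact_force: [-1.4, 3.5, 9.5]
opening: 0.0255
grip_force: 55.0
```

Call:
arm_command(moves=[[[0, 0.001, 0], [0, 0, 0], 0.01], [[0, 0.002, 0], [0, 0, 0], 0.01], [[0, 0.003, 0], [0, 0, 0], 0.01], [[0, 0.004, 0], [0, 0, 0], 0.01], [[0, 0.005, 0], [0, 0, 0], 0.01]])

```text
time: 20.9
tool_pos: [0.5424, -0.185, 0.1031]
tool_rot: [-3.141, -0.001, -0.303]
contact_force: [-1.3, 2.3, 8.7]
opening: 0.026
grip_force: 55.0
```

Call:
arm_command(moves=[[[0, 0.001, 0], [0, 0, 0], 0.01], [[0, 0.002, 0], [0, 0, 0], 0.01], [[0, 0.003, 0], [0, 0, 0], 0.01], [[0, 0.004, 0], [0, 0, 0], 0.01], [[0, 0.005, 0], [0, 0, 0], 0.01]])

```text
time: 21.4
tool_pos: [0.5408, -0.1902, 0.1031]
tool_rot: [3.141, -0.001, -0.303]
contact_force: [-0.0, 1.5, 9.4]
opening: 0.0259
grip_force: 55.0
```

Call:
arm_command(moves=[[[0, 0.001, 0], [0, 0, 0], 0.01], [[0, 0.002, 0], [0, 0, 0], 0.01], [[0, 0.003, 0], [0, 0, 0], 0.01], [[0, 0.004, 0], [0, 0, 0], 0.01], [[0, 0.005, 0], [0, 0, 0], 0.01]])

```text
time: 21.9
tool_pos: [0.5395, -0.1942, 0.1031]
tool_rot: [-3.14, -0.001, -0.303]
contact_force: [-0.4, 3.7, 9.3]
opening: 0.0256
grip_force: 55.0
```

Call:
arm_command(moves=[[[0, 0.001, 0], [0, 0, 0], 0.01], [[0, 0.002, 0], [0, 0, 0], 0.01], [[0, 0.003, 0], [0, 0, 0], 0.01], [[0, 0.004, 0], [0, 0, 0], 0.01], [[0, 0.005, 0], [0, 0, 0], 0.01]])

```text
time: 22.4
tool_pos: [0.5379, -0.1995, 0.1031]
tool_rot: [-3.141, -0.001, -0.303]
contact_force: [-2.1, 2.0, 9.6]
opening: 0.0259
grip_force: 55.0
```

Call:
arm_command(moves=[[[0, 0.001, 0], [0, 0, 0], 0.01], [[0, 0.002, 0], [0, 0, 0], 0.01], [[0, 0.003, 0], [0, 0, 0], 0.01], [[0, 0.004, 0], [0, 0, 0], 0.01], [[0, 0.005, 0], [0, 0, 0], 0.01]])

```text
time: 22.9
tool_pos: [0.5364, -0.2046, 0.1031]
tool_rot: [3.141, -0.001, -0.303]
contact_force: [-2.0, 0.3, 8.6]
opening: 0.0254
grip_force: 55.0
```

Call:
arm_command(moves=[[[0, 0.001, 0], [0, 0, 0], 0.01], [[0, 0.002, 0], [0, 0, 0], 0.01], [[0, 0.003, 0], [0, 0, 0], 0.01], [[0, 0.004, 0], [0, 0, 0], 0.01], [[0, 0.004, 0], [0, 0, 0], 0.01]])

```text
time: 23.4
tool_pos: [0.5351, -0.2085, 0.1031]
tool_rot: [3.141, -0.001, -0.303]
contact_force: [-1.7, 0.7, 8.2]
opening: 0.0253
grip_force: 55.0
```

Call:
arm_command(moves=[[[0, 0, -0.001], [0, 0, 0], 0.01], [[0, 0, -0.004], [0, 0, 0], 0.01], [[0, 0, -0.012], [0, 0, 0], 0.01], [[0, 0, -0.028], [0, 0, 0], 0.01], [[0, 0, -0.045], [0, 0, 0], 0.01]])

```text
time: 23.9
tool_pos: [0.5342, -0.2078, 0.1469]
tool_rot: [-3.141, 0.002, -0.303]
contact_force: [0.3, -0.3, -3.3]
opening: 0.0253
grip_force: 55.0
```

Call:
arm_command(moves=[[[0, -0.02, -0.004], [0, 0, 0], 0.01], [[0, -0.06, -0.006], [0, 0, 0], 0.01], [[0, -0.1, -0.006], [0, 0, 0], 0.01], [[0, -0.14, -0.006], [0, 0, 0], 0.01], [[0, -0.18, -0.006], [0, 0, 0], 0.01]])

```text
time: 24.4
tool_pos: [0.5885, -0.0348, 0.1529]
tool_rot: [3.141, 0.001, -0.304]
contact_force: [0.4, 0.0, -2.8]
opening: 0.0261
grip_force: 55.0
```

Run:
```python
from h import *
import cv2
o=robot.observe(); print({k:np.round(o[k],4) for k in('time','tool_pos','tool_rot','contact_force','torque','opening','grip_force')})
im=robot.read_camera('scene'); np.save('scene1.npy',im)
a=np.load('scene0.npy')[145:215,220:290,::-1];b=im[145:215,220:290,::-1]
cv2.imwrite('pics/g4.png',cv2.convertScaleAbs(cv2.resize(np.hstack([a,b]),None,fx=5.7,fy=5.7,interpolation=cv2.INTER_CUBIC),alpha=1.6))
```

```text
{'time': np.float64(24.4), 'tool_pos': array([ 0.5885, -0.0348,  0.1529]), 'tool_rot': array([ 3.1414e+00,  1.1000e-03, -3.0350e-01]), 'contact_force': array([ 0.432 ,  0.0142, -2.7855]), 'torque': array([ 0.0473, -0.0914, -0.0622]), 'opening': np.float64(0.0261), 'grip_force': np.float64(54.9988)}
```

View pics/g4.png

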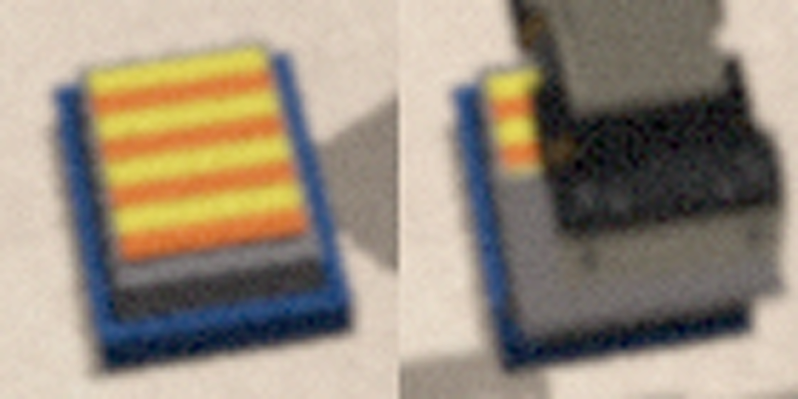

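Call:
arm_command(moves=[[[-0.018, -0.032, 0], [0, 0, 0], 0.01], [[-0.038, -0.066, 0], [0, 0, 0], 0.01], [[-0.058, -0.101, 0], [0, 0, 0], 0.01], [[-0.077, -0.136, 0], [0, 0, 0], 0.01], [[-0.093, -0.165, 0], [0, 0, 0], 0.01]])

```text
time: 24.95
tool_pos: [0.548, 0.1506, 0.1529]
tool_rot: [3.141, 0.001, -0.303]
contact_force: [1.5, -0.2, -4.0]
opening: 0.0257
grip_force: 55.0
```

Call:
arm_command(moves=[[[0, 0, 0], [0, 0, -0.1], 0.01], [[0, 0, 0], [0, 0, -0.2], 0.01], [[0, 0, 0], [0, 0, -0.3], 0.01], [[0, 0, 0], [0, 0, -0.4], 0.01], [[0, 0, 0], [0, 0, -0.478], 0.01]])

```text
time: 25.45
tool_pos: [0.5486, 0.1487, 0.1528]
tool_rot: [3.142, 0.001, 0.179]
contact_force: [0.6, 0.7, -2.8]
opening: 0.0258
grip_force: 55.0
```

Call:
arm_command(moves=[[[0, 0, 0.01], [0, 0, 0], 0.01], [[0, 0, 0.01], [0, 0, 0], 0.01], [[0, 0, 0.01], [0, 0, 0], 0.01], [[0, 0, 0.01], [0, 0, 0], 0.01], [[0, 0, 0.01], [0, 0, 0], 0.01]])

```text
time: 25.95
tool_pos: [0.5492, 0.1488, 0.1432]
tool_rot: [3.141, -0.0, 0.174]
contact_force: [-0.2, -0.8, -3.0]
opening: 0.0265
grip_force: 55.0
```

Run:
```python
from h import *
import cv2
o=robot.observe(); print({k:np.round(o[k],4) for k in('time','tool_pos','tool_rot','contact_force','torque','opening','grip_force')})
im=robot.read_camera('scene'); np.save('scene2.npy',im)
a=np.load('scene0.npy')[145:215,220:290,::-1];b=im[145:215,220:290,::-1]
u=cv2.resize(np.hstack([a,b]),None,fx=4,fy=4,interpolation=cv2.INTER_CUBIC)
c=cv2.resize(im[180:310,240:380,::-1],(560,520),interpolation=cv2.INTER_CUBIC)[200:]
cv2.imwrite('pics/g5.png',cv2.convertScaleAbs(np.vstack([u,c]),alpha=1.6))
```

```text
{'time': np.float64(25.95), 'tool_pos': array([0.5492, 0.1488, 0.1432]), 'tool_rot': array([ 3.1415e+00, -2.0000e-04,  1.7420e-01]), 'contact_force': array([-0.1672, -0.8052, -3.0007]), 'torque': array([ 0.0477, -0.0159, -0.0201]), 'opening': np.float64(0.0265), 'grip_force': np.float64(54.9999)}
```

View pics/g5.png

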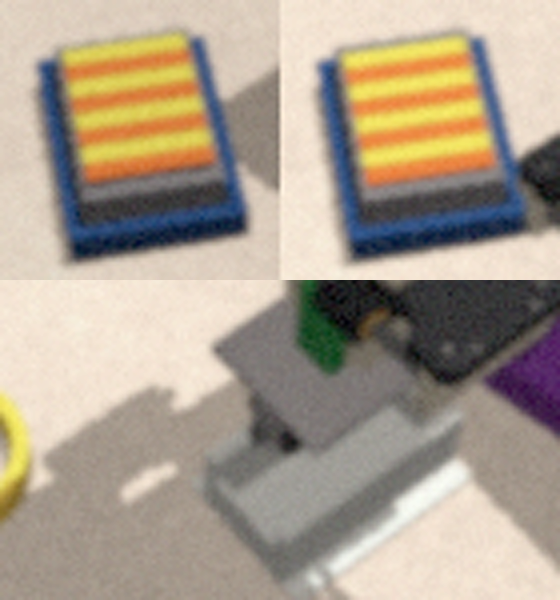

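After rolling, the bands (upper right, rows 40–180) sit evenly lower, and the grey plate rim now shows all round. The roller is aligned over the cradle, so I'll lower it.

Call:
arm_command(moves=[[[0, -0.0013, 0.003], [0, 0, 0], 0.01], [[0, -0.0026, 0.009], [0, 0, 0], 0.01], [[0, -0.0026, 0.015], [0, 0, 0], 0.01], [[0, -0.0026, 0.022], [0, 0, 0], 0.01], [[0, -0.0026, 0.028], [0, 0, 0], 0.01]])

```text
time: 26.5
tool_pos: [0.5483, 0.1514, 0.1142]
tool_rot: [3.142, 0.001, 0.175]
contact_force: [-0.1, -0.0, -3.3]
opening: 0.0259
grip_force: 55.0
```

Call:
arm_command(moves=[[[0, 0, 0.004], [0, 0, 0], 0.01], [[0, 0, 0.008], [0, 0, 0], 0.01], [[0, 0, 0.012], [0, 0, 0], 0.01], [[0, 0, 0.016], [0, 0, 0], 0.01], [[0, 0, 0.016], [0, 0, 0], 0.01]])

```text
time: 27.0
tool_pos: [0.5483, 0.1513, 0.0985]
tool_rot: [3.142, 0.001, 0.175]
contact_force: [-0.1, 0.0, -3.4]
opening: 0.0258
grip_force: 55.0
```

Call:
arm_command(moves=[[[0, 0, 0.007], [0, 0, 0], 0.01], [[0, 0, 0.014], [0, 0, 0], 0.01], [[0, 0, 0.021], [0, 0, 0], 0.01], [[0, 0, 0.027], [0, 0, 0], 0.01], [[0, 0, 0.028], [0, 0, 0], 0.01]])

```text
time: 27.5
tool_pos: [0.548, 0.1513, 0.07]
tool_rot: [3.142, 0.002, 0.175]
contact_force: [-0.5, -0.6, -2.9]
opening: 0.0263
grip_force: 55.0
```

Call:
arm_command(moves=[[[0, 0, 0.001], [0, 0, 0], 0.01], [[0, 0, 0.002], [0, 0, 0], 0.01], [[0, 0, 0.003], [0, 0, 0], 0.01], [[0, 0, 0.0035], [0, 0, 0], 0.01], [[0, 0, 0.0035], [0, 0, 0], 0.01]])

```text
time: 28.0
tool_pos: [0.5486, 0.1514, 0.0677]
tool_rot: [3.142, -0.0, 0.175]
contact_force: [-0.2, 0.1, -3.7]
opening: 0.0256
grip_force: 55.0
```

Call:
arm_command(moves=[[[0, 0, 0.0005], [0, 0, 0], 0.01], [[0, 0, 0.001], [0, 0, 0], 0.01], [[0, 0, 0.0015], [0, 0, 0], 0.01], [[0, 0, 0.002], [0, 0, 0], 0.01], [[0, 0, 0.002], [0, 0, 0], 0.01]])

```text
time: 28.5
tool_pos: [0.5486, 0.1514, 0.0658]
tool_rot: [3.141, -0.0, 0.175]
contact_force: [-0.6, 0.3, -0.6]
opening: 0.0255
grip_force: 55.0
```

The guard now rests on the rails. I'll release and lift off.

Call:
arm_command(moves=[[[0, 0, 0.0002], [0, 0, 0], 0.03], [[0, 0, 0.0002], [0, 0, 0], 0.04], [[0, 0, 0.0002], [0, 0, 0], 0.06], [[0, 0, 0.0002], [0, 0, 0], 0.075], [[0, 0, 0.0002], [0, 0, 0], 0.075]])

```text
time: 29.0
tool_pos: [0.5487, 0.1514, 0.0655]
tool_rot: [3.141, -0.0, 0.175]
contact_force: [-0.0, 0.1, 0.3]
opening: 0.0574
grip_force: 0.0
```

Call:
arm_command(moves=[[[0, 0, 0], [0, 0, 0], 0.075], [[0, 0, 0], [0, 0, 0], 0.075], [[0, 0, -0.005], [0, 0, 0], 0.075], [[0, 0, -0.025], [0, 0, 0], 0.075], [[0, 0, -0.06], [0, 0, 0], 0.075]])

```text
time: 29.5
tool_pos: [0.5471, 0.1512, 0.1243]
tool_rot: [-3.141, 0.005, 0.175]
contact_force: [0.3, 0.0, 0.3]
opening: 0.075
grip_force: 0.0
```

Call:
arm_command(moves=[[[0, 0, -0.04], [0, 0, 0], 0.075], [[0, 0, -0.08], [0, 0, 0], 0.075], [[-0.04, 0.02, -0.1], [0, 0, 0], 0.075], [[-0.08, 0.05, -0.1], [0, 0, 0], 0.075], [[-0.1, 0.09, -0.1], [0, 0, 0], 0.075]])

```text
time: 30.0
tool_pos: [0.4633, 0.0454, 0.2266]
tool_rot: [3.141, -0.001, 0.177]
contact_force: [1.4, -1.1, 0.3]
opening: 0.075
grip_force: 0.0
```

Run:
```python
from h import *
import cv2
o=robot.observe(); print({k:np.round(o[k],4) for k in('time','tool_pos','contact_force','opening','grip_force')})
im=robot.read_camera('scene')
cv2.imwrite('pics/g6.png',cv2.convertScaleAbs(cv2.resize(im[130:330,200:420,::-1],None,fx=3,fy=3,interpolation=cv2.INTER_CUBIC),alpha=1.5))
```

```text
{'time': np.float64(30.0), 'tool_pos': array([0.4633, 0.0454, 0.2266]), 'contact_force': array([ 1.391 , -1.1435,  0.2583]), 'opening': np.float64(0.075), 'grip_force': np.float64(0.0)}
```

View pics/g6.png

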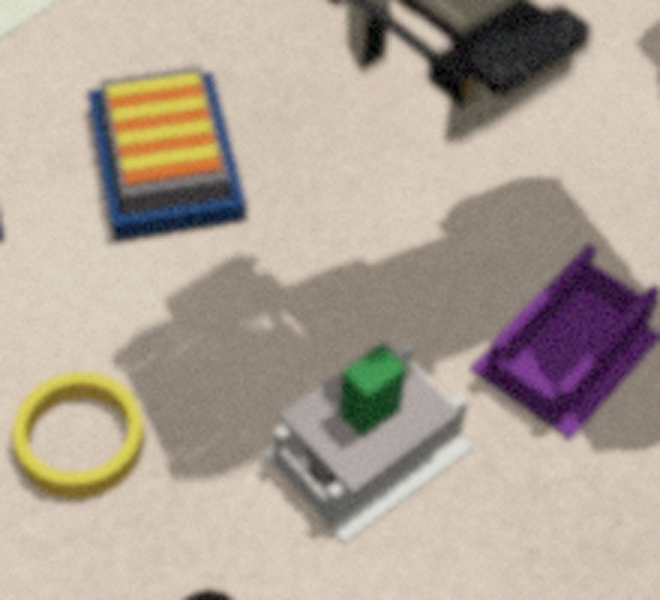

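The roller hangs upright in the aluminium cradle (handle at about (372,388)), the gripper is clear, and the sheet at (165,130) is evenly flat. I'll let the arm settle, then hand in.

Call:
arm_command(moves=[[[0, 0, 0], [0, 0, 0], 0.075], [[0, 0, 0], [0, 0, 0], 0.075], [[0, 0, 0], [0, 0, 0], 0.075], [[0, 0, 0], [0, 0, 0], 0.075], [[0, 0, 0], [0, 0, 0], 0.075]])

```text
time: 30.55
tool_pos: [0.4659, 0.0461, 0.2252]
tool_rot: [-3.141, 0.0, 0.176]
contact_force: [-0.6, 0.9, -0.3]
opening: 0.0751
grip_force: 0.0
```

```bash
python3 -c "
from cell import robot
print(robot.hand_in())"
```

```text
the job is handed in; nothing more can be done
None
```

I rolled the sheet end to end at about 10–13 N, with all eight bands looking evenly down in the camera; the roller is back upright in its aluminium cradle and released, and I handed in at about 30.6 s (no verdict was returned).

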